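Switch on the battery tester and press its blue check button

TASK

Run the check on the yellow battery tester: with your fingertips push its lever (round black knob) well over to its far side, so that it leans away from the robot, to switch the tester on, and then press the blue button well down, at least half of its travel, keep it down for about a second, let it spring back and withdraw. Do it gently and without gripping anything, press blue only once the tester is on, and do not touch the red and green buttons or disturb the loose things around.

Things in the scene. Friction and masses are not known exactly. Their poses are not given: they have to be found in the camera images.
- tester: yellow battery tester case fixed to the bench, 170 (own x) x 300 (own y) x 50 mm high. Origin: centre of its underside; own x points away from the robot, y left, z up; yaw within 0.3 rad. On its top: three round buttons at own x = -45 mm, own y = -100, -35, +30 mm (colours in any order), the lever at own x = 0, y = +110 mm, a dark display, and a loose jar
- blue_base: black round housing (44 mm diameter, 12 mm high) of the blue button, on the tester's top; origin at the centre of its underside, own z up
- red_base: the same housing, of the red button; not to be touched
- green_base: the same housing, of the green button; not to be touched
- blue_top (a point): centre of the top face of the blue button (28 mm diameter); up, it stands 28 mm over the tester's top, 16 mm out of its housing; moves down as it is pressed
- red_top (a point): the same point of the red button; not to be touched
- green_top (a point): the same point of the green button; not to be touched
- blue (a joint): travel of the blue button in m: 0 up, 0.012 fully down; a spring gives about 2.4 N at the start, 5.2 N at 0.006 and 8 N when down, and returns it when released; below it is a hard stop
- red (a joint): travel of the red button, as the blue one; to stay 0
- green (a joint): travel of the green button, as the blue one; to stay 0
- lever (a joint): angle of the tester's power lever in rad: 1.0 is upright, below 1.0 it leans towards the robot (off; it starts at 0.4 to 0.65), above 1.0 it leans away along the tester's own x; on from about 1.5 (0.5 rad past upright); hard stop at 2.0. A push of 1 to 2 N on the knob moves it; it stays where it is left
- lever_base: grey block (70 x 50 x 25 mm) that carries the lever, on the tester's top; origin at the centre of its underside, axes as the tester's. The lever's hinge axis runs along own y, 22 mm above this origin
- lever_tip (a point): centre of the lever's round black knob, a ball of 26 mm diameter, 55 mm from the hinge on a 10 mm steel rod; 117 to 124 mm above the bench at the start, 127 mm when upright, 102 mm at the far stop
- tape: loose red tape roll lying flat on the bench, 64 mm outside diameter, 18 mm high; origin at the centre of its underside
- mouse: loose black computer mouse on the bench, 105 x 60 x 33 mm; origin at the centre of its underside
- driver: loose screwdriver with an orange handle lying on the bench beyond the tester, 170 mm long; origin under its middle, handle to its own -x
- flux: loose white jar with an orange cap standing on the tester's top, 28 mm diameter, 50 mm high; origin at the centre of its underside
Things that resemble listed ones, but are neither listed nor needed, are in the scene too. Several things have the shape of the mouse; the one meant has the colours described above.

How it is judged:
By the outcome, as a careful person would: the job done as asked, in the order asked, and still so for the second after the job is handed in, with the robot touching nothing.
It also fails if it takes over 45 s, if anything falls off the work surface, if the arm or the gripper's body presses on something with over 40 N, if the wrist force passes 120 N, or if a joint passes its speed limit or range.

ROBOT

A 6-joint arm with a two-finger parallel gripper is mounted at the origin on the work surface. World frame = base frame: x ahead of the robot, y to its left, z up, the work surface at z = 0. Lengths are in mm, angles in rad, forces in N, time in s.
With the tool pointing down it reaches from about 425 to 950 mm from the base axis. Payload 14.7 kg.
Tool frame: the origin (TCP) lies at the centre of the arm's flange, where the gripper is bolted on; the fingertips stand 173 mm ahead of it and the grasp point (between the pads) lies 155 mm ahead of it; z points along the fingers, y is the direction in which the jaws open and shut (so a half turn about z gives the same grasp; the last joint's range is limited). The gripper opens to 85 mm and grips with 20 to 120 N. Pads are 22 mm wide; open, the fingers measure 114 mm over their backs; the gripper's body (76 mm by 85 mm) begins 54 mm behind the grasp point. The pads swing forward as they close: fully open they stand 13 mm farther back than shut.
Start: joints at [1.114, 0.48, 1.596, -0, 1.065, -0.047], TCP at [258.953, 596.185, 404.697] pointing down, gripper open.
Joint ranges: [-2.75, 2.75], [-0.82, 2.05], [0.23, 2.67], [-1.56, 4.7], [0.09, 2.69], [-2.92, 2.92]. Speed limits (rad/s): [1.89, 1.89, 2.39, 3.01, 3.01, 3.01].

INTERFACE

Orientations are given as a rotation vector (axis times angle).
In Python, from workcell import r gives the robot as it stands.
- The arm moves only by the tool move_arm, never from a script. Its argument "targets" is a list of rows, each a list of 2 entries, a list of its own where there are three numbers: the shift along the tool's x, y, z in units of 40 mm (1.0 is 40 mm), then the turn, a rotation vector about the tool's x, y, z in units of 6 degrees (1.0 is 6 degrees). In form: [[[tx, ty, tz], [wx, wy, wz]], ...]. A call has exactly 5 rows; each row is the pose to reach, as a shift and turn from the pose commanded when the call began, along the tool's axes at that moment; what a row does not reach only later rows make up. A row lasts 1/12 s, in which the tool goes at most 41.7 mm and 7.16 degrees, less where a joint would pass 70% of its speed; a pose out of reach is approached as far as the arm can. A call with a gripper value outside its range is refused whole. "gripper" is the finger opening in mm, from 0 to 85.4, set as the call begins (left out, the last holds). The fingers move at their own pace and stop on an object; "newtons" is the grip in N (left out, the last holds). Time passes only in rows, so rows that repeat a pose let the fingers close, or fill a call up. It gives the time, the measured TCP pose, the force and the opening at its end, in the units of the state.
- r.observe(): the state, without advancing time (a new reading comes with each control period).
- r.capture(name): name is "scene" or "top"; returns a dict with "img" (420x560x3 uint8, red, green, blue), "vfov" (degrees; the focal length in pixels is half the picture's height over the tangent of half this angle, whatever the lens; pixels are square), "cx", "cy" (the principal point, pixels), "cam_to_world" (4x4, takes a point from camera to world coordinates). Camera axes: x right, y up, looking along -z (the intrinsics and any distortion apply to the point x, -y, -z); pixel columns grow to the right and rows downward; lengths in mm; the calibration is good to about 2 mm. A picture is of the moment at which its call begins. There is no depth.
- r.hand_in(): hands the job in, once; it reports no verdict.
The state is a dict: "t": time; "q": joint angles; "qd": joint speeds; "joint_torque": joint torques, N m; "tool_pos": TCP position; "eef_rot": TCP orientation; "force": force on the tool from outside, world axes, zero at the start; "wrist_torque": the same for the moment, N m; "opening": finger opening in mm.
Only numpy, scipy, OpenCV 4.12 (cv2) and the standard library are available. Lean on these libraries where they do the work, as an engineer would, in place of code of your own. Each camera call takes 0.05 s, during which the arm holds its last target. There are 200 camera calls.

## Working session

There is one attempt and no reset: what is moved stays moved. The work goes in short steps, Python scripts to look and compute and a tool call to move; the robot and the scene stay as the last step left them, time stands still between calls to the robot, and variables do not carry over. Pictures are saved under pics/ and viewed, about 8 in all and at most 12, crops included, and the job is handed in when it is done.

Besides the shell and the picture viewer there is one more tool, called after "Request:" as name(argument=value, ...) on one line, values as JSON. move_arm: Moves the arm, as the interface text tells. Its arguments: {"type":"object","properties":{"targets":{"type":"array","items":{"type":"array"}},"gripper":{"type":"number"},"newtons":{"type":"number"}},"required":["targets"]}

```bash
mkdir -p pics; ls
python3 - <<'E'
from workcell import r
import cv2,json
s=r.observe();print(s)
for n in("scene","top"):
    c=r.capture(n);print(n,{k:(v if k!="img" else v.shape) for k,v in c.items()})
    cv2.imwrite(f"pics/{n}0.png",cv2.cvtColor(c["img"],cv2.COLOR_RGB2BGR))
E
```

```text
pics
{'t': 0.0, 'q': array([ 1.11438747e+00,  4.80849774e-01,  1.59685914e+00,  1.88072573e-05,
        1.06507258e+00, -4.65705710e-02]), 'qd': array([-0.0020003 , -0.00174143, -0.00071618,  0.00066656,  0.00036021,
       -0.00119965]), 'joint_torque': array([-4.68903036e-04, -9.50631309e+01, -4.30182552e+01,  1.80122430e-05,
        1.23517829e-02,  1.04256524e-04]), 'tool_pos': array([258.87599343, 596.01687257, 404.06610824]), 'eef_rot': array([-6.39226875e-01, -3.07555383e+00,  1.80206488e-03]), 'force': array([-0.62736401,  0.1337433 ,  0.50072324]), 'wrist_torque': array([-0.02811455,  0.05096936, -0.04097887]), 'opening': 85.52990710835707}
scene {'img': (420, 560, 3), 'vfov': 53.47212688544314, 'cx': 280.9788743184301, 'cy': 210.00768393075782, 'cam_to_world': array([[ 8.22495001e-01, -3.68176391e-01,  4.33529835e-01,
         1.01838125e+03],
       [ 5.68689599e-01,  5.19337447e-01, -6.37872053e-01,
        -7.22353453e+02],
       [ 9.70115317e-03,  7.71190483e-01,  6.36530538e-01,
         6.74904943e+02],
       [ 0.00000000e+00,  0.00000000e+00,  0.00000000e+00,
         1.00000000e+00]])}
top {'img': (420, 560, 3), 'vfov': 57.05500835397568, 'cx': 278.37341602650326, 'cy': 211.44214917391514, 'cam_to_world': array([[-6.32596550e-03,  9.91539389e-01, -1.29651928e-01,
         5.14715153e+02],
       [-9.99978512e-01, -6.49556752e-03, -8.85304902e-04,
        -1.18654525e+02],
       [-1.71997753e-03,  1.29643542e-01,  9.91559173e-01,
         8.51766723e+02],
       [ 0.00000000e+00,  0.00000000e+00,  0.00000000e+00,
         1.00000000e+00]])}
```

View pics/scene0.png

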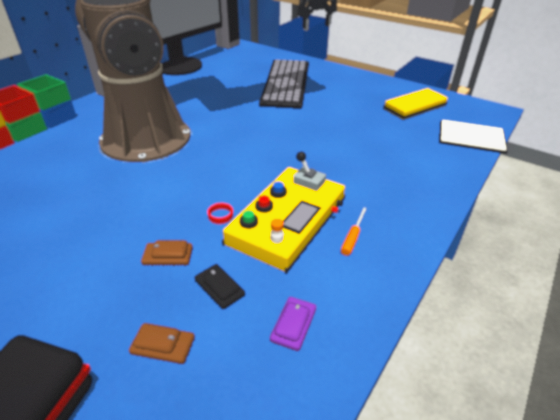

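View pics/top0.png

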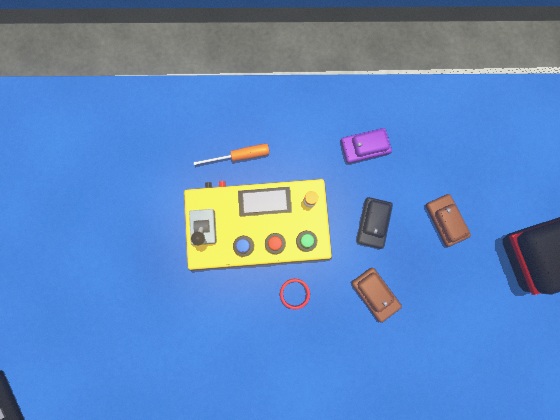

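The tester is in view in both pictures. In the top view blue is at about (243,245), red (275,243), green (307,241), the knob (198,238), and the jar (310,200). I'll enlarge both.

Run:
```python
import cv2
a=cv2.imread("pics/top0.png")[170:280,175:340];cv2.imwrite("pics/topc.png",cv2.resize(a,None,fx=4.8,fy=4.8,interpolation=cv2.INTER_CUBIC))
a=cv2.imread("pics/scene0.png")[145:275,215:355];cv2.imwrite("pics/scenec.png",cv2.resize(a,None,fx=4.5,fy=4.5,interpolation=cv2.INTER_CUBIC))
```

```text
(no output)
```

View pics/topc.png

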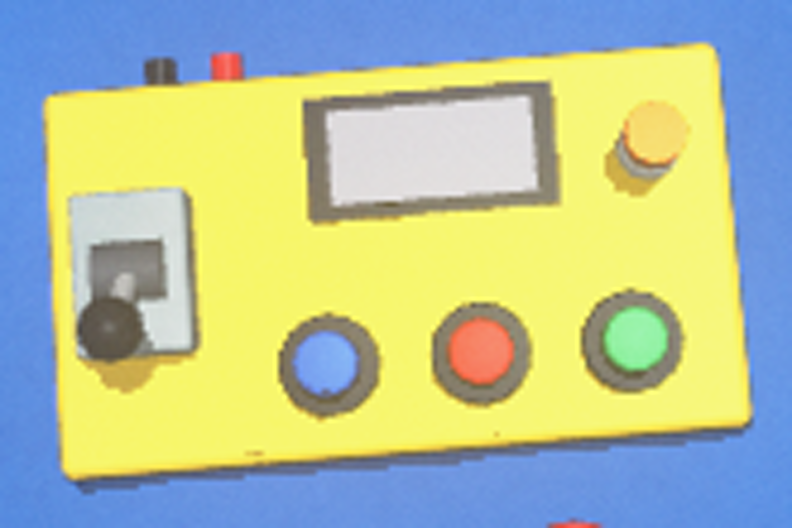

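View pics/scenec.png

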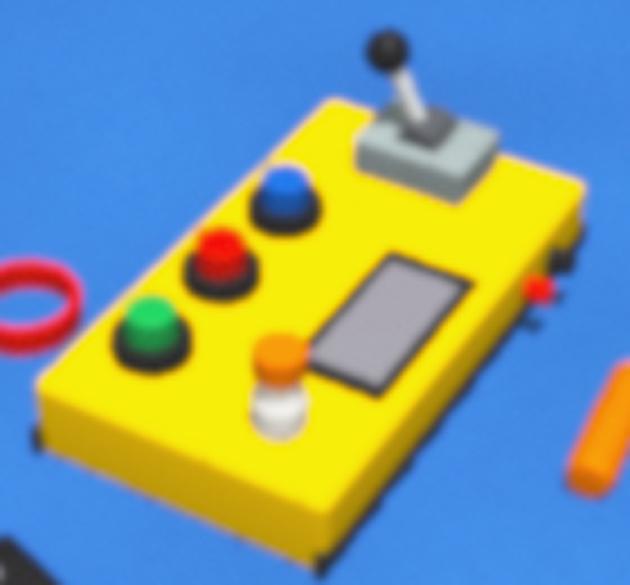

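```bash
cat > h.py <<'E'
import numpy as np
from workcell import r
from scipy.optimize import least_squares
def proj(c,P):
    f=210/np.tan(np.radians(c["vfov"])/2); T=np.linalg.inv(c["cam_to_world"])
    p=np.asarray(P)@T[:3,:3].T+T[:3,3]
    return np.c_[c["cx"]+f*p[:,0]/-p[:,2], c["cy"]+f*p[:,1]/p[:,2]]
def own2w(v,P):
    c,s=np.cos(v[2]),np.sin(v[2]); P=np.asarray(P,float)
    return np.c_[v[0]+c*P[:,0]-s*P[:,1], v[1]+s*P[:,0]+c*P[:,1], P[:,2]]
def knob(a): return [55*np.sin(a-1),110,72+55*np.cos(a-1)]
E
python3 - <<'E'
from h import *
C=[[85,150,50],[85,-150,50],[-85,-150,50],[-85,150,50]]; B=[[-45,30,78],[-45,-35,78],[-45,-100,78]]
ct,cs=r.capture("top"),r.capture("scene")
t=np.array([[45,97],[713,45],[750,422],[65,475],[326,362],[481,350],[635,338],[110,328]])
s=np.array([[585,185],[325,515],[38,385],[333,98],[286,176],[220,240],[151,308],[388,50]])
t=(t+.5)/4.8-.5+[175,170]; s=(s+.5)/4.5-.5+[215,145]
def res(v,w):
    P=own2w(v,C+B+[knob(v[3])]); return np.r_[w[0]*(proj(ct,P)-t).ravel(),w[1]*(proj(cs,P)-s).ravel()]
for w in((1,0),(0,1),(1,1)):
    o=least_squares(res,[600,0,0,.5],args=(w,),loss="soft_l1"); v=o.x
    print(w,v.round(3)); print(res(v,(1,1)).reshape(-1,2).round(1).tolist())
print("blue,red,green,knob",own2w(v,B+[knob(v[3]),[0,110,72],knob(1.8)]).round(1).tolist())
E
```

```text
(1, 0) [ 5.95566e+02 -7.17100e+01  7.30000e-02 -8.03800e+00]
[[-1.5, -1.2], [0.9, -1.4], [1.0, 0.7], [-1.8, 1.3], [-0.4, 0.1], [-0.3, 0.0], [0.0, -0.1], [9.2, 0.0], [1.3, -1.3], [0.6, -1.7], [-1.8, -1.3], [-0.6, -1.2], [-0.1, -0.2], [0.3, -0.4], [0.0, -0.2], [0.6, 32.9]]
(0, 1) [ 5.9714e+02 -7.4074e+01  7.1000e-02  4.8600e-01]
[[-0.3, -2.1], [2.1, -2.0], [2.1, 0.1], [-0.7, 0.3], [0.7, -0.7], [0.9, -0.7], [1.2, -0.7], [0.9, -0.9], [1.5, -0.6], [0.4, -0.7], [-2.1, -0.5], [-0.5, -0.6], [-0.1, 0.5], [0.2, 0.3], [-0.1, 0.6], [0.1, 0.8]]
(1, 1) [ 5.96009e+02 -7.26350e+01  7.10000e-02 -1.83670e+01]
[[-1.0, -1.5], [1.4, -1.5], [1.4, 0.6], [-1.4, 1.0], [0.0, -0.1], [0.2, -0.2], [0.5, -0.2], [0.2, -0.1], [1.3, -1.1], [0.4, -1.3], [-2.0, -1.0], [-0.6, -1.0], [-0.1, 0.1], [0.2, -0.1], [-0.1, 0.1], [-0.0, 0.4]]
blue,red,green,knob [[549.0, -45.9, 78.0], [553.6, -110.8, 78.0], [558.3, -175.6, 78.0], [561.0, 35.1, 119.8], [588.2, 37.1, 72.0], [627.5, 39.9, 110.3]]
```

The two cameras agree: tester at (596, -72.6), yaw 0.071, lever at about 0.48 rad, knob at (561, 35, 120), and blue's top at (549, -46, 78). I'll shut the gripper and travel high.

Request:
move_arm(targets=[[[-0.3, -0.27, 0], [0, 0, 0]], [[-0.9, -0.82, 0], [0, 0, 0]], [[-1.6, -1.45, 0], [0, 0, 0]], [[-2.3, -2.1, 0], [0, 0, 0]], [[-3.0, -2.72, 0], [0, 0, 0]]], gripper=0)

```text
t: 0.62
tool_pos: [325.7, 447.0, 404.5]
eef_rot: [-0.638, -3.076, 0.001]
force: [1.5, 0.7, 0.1]
opening: 25.3
```

Request:
move_arm(targets=[[[-0.7, -0.64, 0], [0, 0, 0]], [[-1.4, -1.28, 0], [0, 0, 0]], [[-2.1, -1.91, 0], [0, 0, 0]], [[-2.8, -2.55, 0], [0, 0, 0]], [[-3.5, -3.18, 0], [0, 0, 0]]])

```text
t: 1.03
tool_pos: [403.6, 274.4, 404.8]
eef_rot: [0.639, 3.076, 0.0]
force: [0.4, 0.5, 0.9]
opening: -0.2
```

Request:
move_arm(targets=[[[-0.7, -0.64, 0], [0, 0, 0]], [[-1.4, -1.28, 0], [0, 0, 0]], [[-2.1, -1.91, 0], [0, 0, 0]], [[-2.8, -2.55, 0], [0, 0, 0]], [[-3.5, -3.18, 0], [0, 0, 0]]])

```text
t: 1.45
tool_pos: [481.5, 101.8, 404.8]
eef_rot: [0.639, 3.076, 0.0]
force: [0.9, 0.0, 0.2]
opening: 0.1
```

Request:
move_arm(targets=[[[-0.6, -0.55, 0], [0, 0, 0]], [[-1.0, -0.9, 0], [0, 0, 0]], [[-1.3, -1.2, 0], [0, 0, 0]], [[-1.45, -1.32, 0], [0, 0, 0]], [[-1.45, -1.32, 0], [0, 0, 0]]])

```text
t: 1.87
tool_pos: [513.8, 31.0, 404.6]
eef_rot: [0.642, 3.075, -0.0]
force: [-0.1, 1.1, -0.0]
opening: -0.1
```

Request:
move_arm(targets=[[[0, 0, 0], [0, 0, -0.9]], [[0, 0, 0], [0, 0, -1.9]], [[0, 0, 0], [0, 0, -2.9]], [[0, 0, 0], [0, 0, -3.9]], [[0, 0, 0], [0, 0, -4.6]]])

```text
t: 2.28
tool_pos: [512.8, 33.4, 404.6]
eef_rot: [0.124, -3.139, -0.0]
force: [-0.4, -0.3, -0.2]
opening: -0.3
```

Request:
move_arm(targets=[[[0, 0, 0.5], [0, 0, 0]], [[0, 0, 1.2], [0, 0, 0]], [[0, 0, 1.9], [0, 0, 0]], [[0, 0, 2.4], [0, 0, 0]], [[0, 0, 2.8], [0, 0, 0]]])

```text
t: 2.7
tool_pos: [512.3, 33.4, 291.0]
eef_rot: [0.114, -3.138, -0.0]
force: [0.7, 0.2, -0.1]
opening: -0.4
```

Request:
move_arm(targets=[[[0, 0, 0.25], [0, 0, 0]], [[0, 0, 0.45], [0, 0, 0]], [[0, 0, 0.54], [0, 0, 0]], [[0, 0, 0.54], [0, 0, 0]], [[0, 0, 0.54], [0, 0, 0]]])

```text
t: 3.12
tool_pos: [513.5, 32.4, 271.6]
eef_rot: [-0.113, 3.139, -0.0]
force: [0.4, 0.9, 0.0]
opening: 0.3
```

Run:
```python
from workcell import r
import cv2
print(r.observe()["tool_pos"])
c=r.capture("scene")["img"][85:245,215:365,::-1];cv2.imwrite("pics/s1.png",cv2.resize(c,None,fx=3.7,fy=3.7,interpolation=cv2.INTER_CUBIC))
```

```text
[513.51693915  32.35465828 271.64203635]
```

View pics/s1.png

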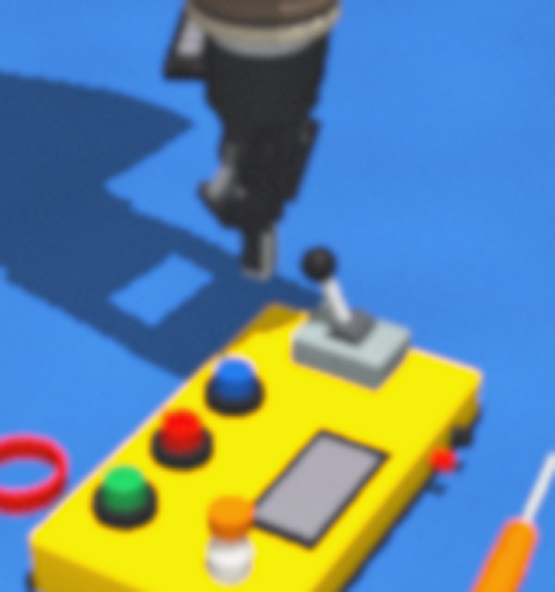

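The picture shows the tip at (260,270), just in front of the knob at (318,263), as planned. Pushing along own +x.

Request:
move_arm(targets=[[[-0.12, 0, 0], [0, 0, 0]], [[-0.24, 0, 0], [0, 0, 0]], [[-0.35, 0, 0], [0, 0, 0]], [[-0.44, 0, 0], [0, 0, 0]], [[-0.5, 0, 0], [0, 0, 0]]])

```text
t: 3.58
tool_pos: [534.0, 33.6, 271.2]
eef_rot: [-0.113, 3.139, -0.0]
force: [-0.1, -0.4, -0.5]
opening: -0.1
```

Request:
move_arm(targets=[[[-0.09, 0, 0], [0, 0, 0]], [[-0.18, 0, 0], [0, 0, 0]], [[-0.27, 0, 0], [0, 0, 0]], [[-0.36, 0, 0], [0, 0, 0]], [[-0.45, 0, 0], [0, 0, 0]]])

```text
t: 4.0
tool_pos: [551.5, 34.9, 271.1]
eef_rot: [0.113, -3.139, -0.0]
force: [-1.6, -0.8, 1.1]
opening: -0.0
```

Request:
move_arm(targets=[[[-0.09, 0, 0], [0, 0, 0]], [[-0.18, 0, 0], [0, 0, 0]], [[-0.27, 0, 0], [0, 0, 0]], [[-0.36, 0, 0], [0, 0, 0]], [[-0.45, 0, 0], [0, 0, 0]]])

```text
t: 4.42
tool_pos: [569.6, 36.2, 271.1]
eef_rot: [-0.113, 3.139, 0.0]
force: [-1.5, 0.0, 0.9]
opening: 0.1
```

Request:
move_arm(targets=[[[-0.09, 0, 0], [0, 0, 0]], [[-0.18, 0, 0], [0, 0, 0]], [[-0.27, 0, 0], [0, 0, 0]], [[-0.36, 0, 0], [0, 0, 0]], [[-0.45, 0, 0], [0, 0, 0]]])

```text
t: 4.83
tool_pos: [587.2, 37.5, 270.9]
eef_rot: [0.113, -3.139, -0.0]
force: [-2.3, -0.4, -1.4]
opening: -0.5
```

Request:
move_arm(targets=[[[-0.09, 0, 0], [0, 0, 0]], [[-0.18, 0, 0], [0, 0, 0]], [[-0.27, 0, 0], [0, 0, 0]], [[-0.36, 0, 0], [0, 0, 0]], [[-0.4, 0, 0], [0, 0, 0]]])

```text
t: 5.25
tool_pos: [603.7, 38.6, 271.2]
eef_rot: [-0.113, 3.139, -0.0]
force: [-1.5, 0.1, 0.7]
opening: 0.0
```

Request:
move_arm(targets=[[[0.2, 0, 0], [0, 0, 0]], [[0.5, 0, 0], [0, 0, 0]], [[0.9, 0, 0], [0, 0, 0]], [[1.3, 0, 0], [0, 0, 0]], [[1.6, 0, 0], [0, 0, 0]]])

```text
t: 5.67
tool_pos: [537.4, 33.9, 271.1]
eef_rot: [0.113, -3.139, -0.0]
force: [0.4, 0.3, -0.8]
opening: -0.5
```

Run:
```python
from workcell import r
import cv2
print(r.observe()["tool_pos"])
c=r.capture("scene")["img"][85:245,215:365,::-1];cv2.imwrite("pics/s2.png",cv2.resize(c,None,fx=3.7,fy=3.7,interpolation=cv2.INTER_CUBIC))
```

```text
[537.44628018  33.93750669 271.07957885]
```

View pics/s2.png

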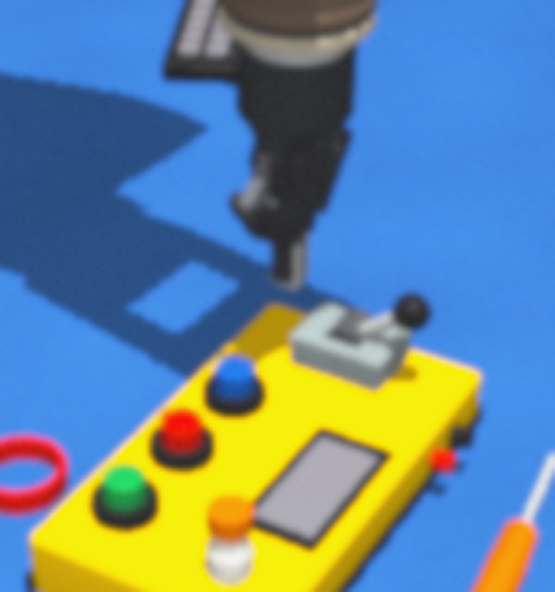

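Run:
```python
from h import *
c=r.capture("scene");m=(np.array([411,311])+.5)/3.7-.5+[215,85]
for a in(1.5,1.6,1.7,1.8,1.9,2.0): print(a,(proj(c,own2w([596,-72.6,.071],[knob(a)]))-m).round(1))
```

```text
1.5 [[-5.5 -6.5]]
1.6 [[-3.9 -5. ]]
1.7 [[-2.3 -3.3]]
1.8 [[-1.  -1.5]]
1.9 [[0.2 0.3]]
2.0 [[1.3 2.2]]
```

Request:
move_arm(targets=[[[0, 0, -0.2], [0, 0, 0]], [[0, -0.4, -0.25], [0, 0, 0]], [[-0.05, -0.9, -0.25], [0, 0, 0]], [[-0.1, -1.5, -0.25], [0, 0, 0]], [[-0.14, -2.01, -0.25], [0, 0, 0]]])

```text
t: 6.18
tool_pos: [551.8, -46.9, 282.0]
eef_rot: [-0.114, 3.138, -0.001]
force: [0.1, -0.3, 0.0]
opening: -0.1
```

Run:
```python
from workcell import r
import cv2
print(r.observe()["tool_pos"],r.observe()["force"])
c=r.capture("scene")["img"][85:245,215:365,::-1];cv2.imwrite("pics/s3.png",cv2.resize(c,None,fx=3.7,fy=3.7,interpolation=cv2.INTER_CUBIC))
```

```text
[551.80779618 -46.88200249 281.9976675 ] [ 0.13714149 -0.31952384  0.00971188]
```

View pics/s3.png

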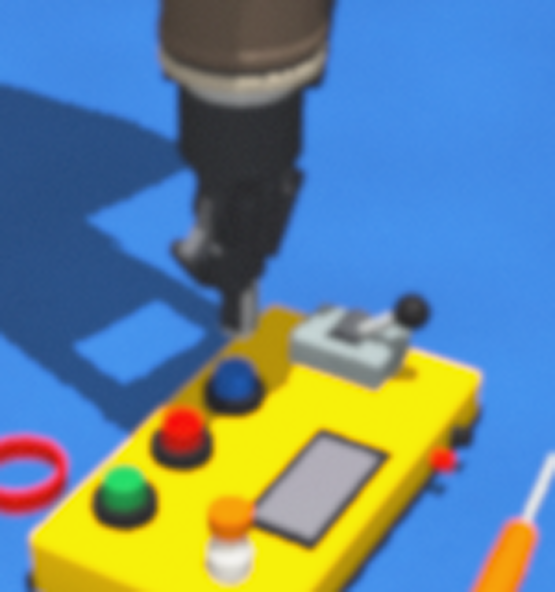

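Lever reads about 1.88 rad (on), and the tip is above blue. Descending slowly.

Request:
move_arm(targets=[[[0.03, 0, 0.2], [0, 0, 0]], [[0.05, 0, 0.4], [0, 0, 0]], [[0.05, 0, 0.55], [0, 0, 0]], [[0.05, 0, 0.65], [0, 0, 0]], [[0.05, 0, 0.67], [0, 0, 0]]])

```text
t: 6.65
tool_pos: [548.3, -45.1, 253.2]
eef_rot: [0.114, -3.138, -0.001]
force: [-0.0, 0.7, 1.0]
opening: -0.2
```

Request:
move_arm(targets=[[[0, 0, 0.05], [0, 0, 0]], [[0, 0, 0.1], [0, 0, 0]], [[0, 0, 0.15], [0, 0, 0]], [[0, 0, 0.2], [0, 0, 0]], [[0, 0, 0.22], [0, 0, 0]]])

```text
t: 7.07
tool_pos: [548.7, -45.7, 245.5]
eef_rot: [-0.113, 3.139, 0.0]
force: [-0.7, 3.7, 5.0]
opening: 0.2
```

Request:
move_arm(targets=[[[0, 0, 0.04], [0, 0, 0]], [[0, 0, 0.08], [0, 0, 0]], [[0, 0, 0.1], [0, 0, 0]], [[0, 0, 0.1], [0, 0, 0]], [[0, 0, 0.1], [0, 0, 0]]])

```text
t: 7.48
tool_pos: [548.7, -45.8, 241.7]
eef_rot: [-0.113, 3.139, 0.0]
force: [-0.3, 3.6, 7.2]
opening: -0.2
```

Run:
```python
from workcell import r
import cv2
o=r.observe();print(o["tool_pos"],o["force"])
c=r.capture("scene")["img"][115:245,215:365,::-1];cv2.imwrite("pics/s4.png",cv2.resize(c,None,fx=4.5,fy=4.5,interpolation=cv2.INTER_CUBIC))
```

```text
[548.68788651 -45.82009551 241.70402928] [-0.34526535  3.62704963  7.21373717]
```

View pics/s4.png

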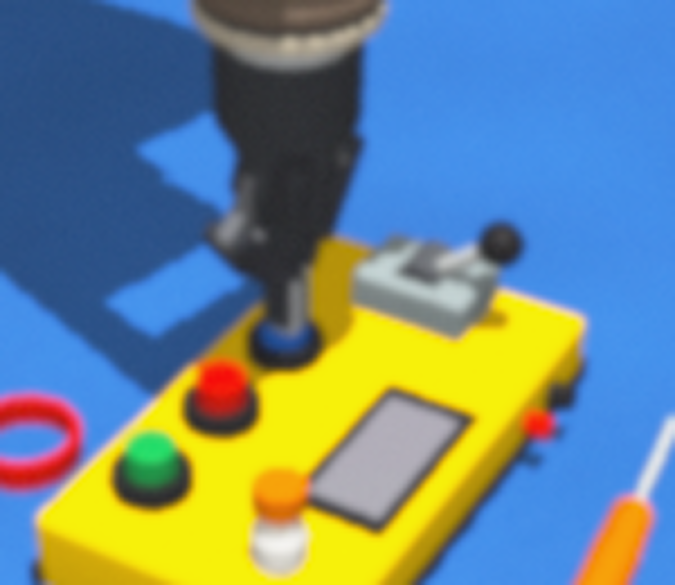

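Blue is down (7.2 N, about 10 mm). I'll hold it, then release and withdraw.

Request:
move_arm(targets=[[[0, 0, 0], [0, 0, 0]], [[0, 0, 0], [0, 0, 0]], [[0, 0, 0], [0, 0, 0]], [[0, 0, 0], [0, 0, 0]], [[0, 0, 0], [0, 0, 0]]])

```text
t: 7.95
tool_pos: [548.7, -45.8, 241.8]
eef_rot: [-0.113, 3.139, 0.0]
force: [-1.2, 4.8, 7.3]
opening: -0.2
```

Request:
move_arm(targets=[[[0, 0, 0], [0, 0, 0]], [[0, 0, 0], [0, 0, 0]], [[0, 0, 0], [0, 0, 0]], [[0, 0, -0.1], [0, 0, 0]], [[0, 0, -0.25], [0, 0, 0]]])

```text
t: 8.37
tool_pos: [548.7, -45.9, 251.5]
eef_rot: [0.113, -3.14, -0.0]
force: [0.7, 0.4, 1.6]
opening: -0.5
```

Request:
move_arm(targets=[[[0, 0, -0.3], [0, 0, 0]], [[0, 0, -0.8], [0, 0, 0]], [[0, 0, -1.4], [0, 0, 0]], [[0, 0, -2.0], [0, 0, 0]], [[0, 0, -2.5], [0, 0, 0]]])

```text
t: 8.78
tool_pos: [548.6, -46.1, 353.3]
eef_rot: [-0.113, 3.139, -0.001]
force: [0.7, -0.1, -0.0]
opening: -0.1
```

Request:
move_arm(targets=[[[0.3, 0.3, -0.4], [0, 0, 0]], [[0.6, 0.8, -0.7], [0, 0, 0]], [[0.8, 1.5, -0.8], [0, 0, 0]], [[0.8, 2.0, -0.8], [0, 0, 0]], [[0.8, 2.0, -0.8], [0, 0, 0]]])

```text
t: 9.2
tool_pos: [510.1, 33.9, 384.4]
eef_rot: [-0.115, 3.139, 0.001]
force: [-0.6, 0.3, -0.5]
opening: 0.1
```

Run:
```python
from workcell import r
import cv2,numpy as np
o=r.observe();print(o["tool_pos"],o["force"],abs(o["qd"]).max())
c=r.capture("scene")["img"][115:265,205:375,::-1];a=cv2.resize(c,None,fx=3.5,fy=3.5,interpolation=cv2.INTER_CUBIC)
cv2.imwrite("pics/s5.png",a)
```

```text
[510.13585897  33.92910042 384.39904799] [-0.63914554  0.27185183 -0.45530032] 0.06897724882383896
```

View pics/s5.png

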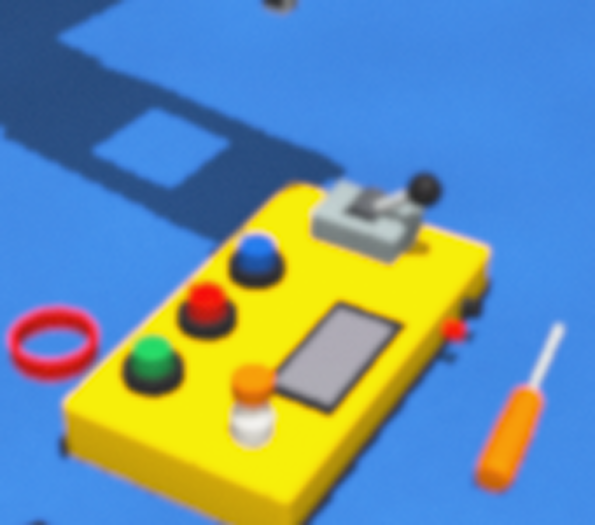

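Blue is back up at (257,248), the lever still leans away at (424,188), and the tape, jar and driver look undisturbed.

```bash
python3 -c "
from workcell import r
print(r.hand_in())"
```

```text
the job is handed in; nothing more can be done
None
```

The check on the tester is done and handed in, at about 9 s of the 45 s allowed; the hand-in reports no verdict.

- **Lever:** I pushed the knob over with the shut fingertips, with 1.5–2.3 N read along the push. Before pressing blue, the camera put the lever at about 1.88 rad, where on starts at about 1.5. In the last picture it still leans away from the robot.
- **Blue button:** I pressed it about 10 of its 12 mm, with 7.2 N upward on the tool. By my estimate it stayed past half travel for about 1.2 s, from timing and height rather than a direct reading. It is back up in the last picture.
- **Red and green buttons, loose things:** By eye in the last close-up, red and green are up and the jar, tape and driver are where they were. The mouse was outside that picture, but the arm never went near it.
- **Disagreements:** The two cameras put the tester about 3 mm apart, so I used the combined fit. While blue was held, the force reading also showed 4–5 N sideways, which I did not explain. It went away on release, and the tool is now clear of everything with about zero force.

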